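# Recap the vacuum flask in the property store

## Robot

A 6-joint arm with a two-finger parallel gripper is mounted at the origin on the work surface. World frame = base frame: x ahead of the robot, y to its left, z up, the work surface at z = 0. Lengths are in mm, angles in degrees, forces in N, time in s.
With the tool pointing down it reaches from about 425 to 1125 mm from the base axis. Payload 14.9 kg.
Tool frame: the origin (TCP) lies at the very end of the fingers, on their centre line; the grasp point (between the pads) lies 19 mm behind it; z points along the fingers, y is the direction in which the jaws open and shut (so a half turn about z gives the same grasp; the last joint's range is limited). The gripper opens to 91 mm and grips with 3 to 60 N. Pads are 32 mm wide; open, the fingers measure 118 mm over their backs; the gripper's body (76 mm by 178 mm) begins 60 mm behind the grasp point.
Start: joints at [71.431, 21.709, 99.362, -0, 58.929, -1.908], TCP at [200.71, 670.622, 213.932] pointing down, gripper open.
Joint ranges: [-158.91, 158.91], [-42.39, 125.64], [0.06, 152.35], [-60.88, 240.88], [17.5, 164.5], [-176.32, 176.32]. Speed limits (degrees/s): [108.29, 108.29, 136.94, 180, 180, 180].

## Interface

Orientations are given as [roll, pitch, yaw] about the fixed x, y, z axes, in that order (R = Rz(yaw) Ry(pitch) Rx(roll)).
In Python, from workcell import read_state, get_image, camera_params, close_job gives the robot as it stands. The module is installed in compiled form; this text tells all that it offers.
- The arm moves only by the tool step_arm, never from a script. Its arguments are lists of equal length, an entry for each row: "delta_pos": the shift along the world's x, y, z in units of 25 mm (1.0 is 25 mm), a list of three; "angular": the turn, a rotation vector about the world's x, y, z in degrees, a list of three; "hand": the finger opening in mm, from 0 to 91.2. A call has 1 to 8 rows; each row is the pose to reach, as a shift and turn from the pose commanded when the call began; what a row does not reach only later rows make up. A row lasts 1/12 s, in which the tool goes at most 41.7 mm and 7.16 degrees, less where a joint would pass 70% of its speed; a pose out of reach is approached as far as the arm can. A call with a gripper value outside its range is refused whole. The fingers move at their own pace and stop on an object; "squeeze" is the grip in N (left out, the last holds). Time passes only in rows, so rows that repeat a pose let the fingers close. It gives the time, the measured TCP pose, the force and the opening at its end, in the units of the state.
- read_state(): the state, without advancing time (a new reading comes with each control period).
- get_image(name): name is "scene" or "top" or "wrist"; returns the picture (480x640x3 uint8, red, green, blue); there is no depth.
- camera_params(name): a dict with "K" (3x3 intrinsics, pixels), "R" (3x3) and "t" (3): a world point X has camera coordinates R X + t. Camera axes: x right, y down, z forward; pixel columns grow to the right and rows downward; lengths in mm; the calibration is good to about 2 mm. A picture is of the moment at which its call begins: read the wrist's pose just before it. camera_params takes no time and is no camera call; for the wrist camera it gives the pose at the moment of the call.
- close_job(): hands the job in, once; it reports no verdict.
The state is a dict: "clock": time; "joint_pos": joint angles; "qd": joint speeds; "joint_efforts": joint torques, N m; "eef_pos": TCP position; "ee_rot": TCP orientation; "force": force on the tool from outside, world axes, zero at the start; "moment": the same for the moment, N m; "width": finger opening in mm.
Only numpy, scipy, OpenCV 4.12 (cv2) and the standard library are available. Lean on these libraries where they do the work, as an engineer would, in place of code of your own. Each camera call takes 0.05 s, during which the arm holds its last target. There are 200 camera calls.

## Task

Put the loose black screw cap back on the steel flask: stand it square on the neck, turn it backwards (anticlockwise from above) under a light push until you feel it drop into the thread start, then screw it clockwise until it is snug with its rubber seal well squeezed, without bottoming it hard on the steel, and let go. Work gently, never forcing the cap, and leave the phone, the tin and the hammer alone.

Things in the scene. Friction and masses are not known exactly. Their poses are not given: they have to be found in the camera images.
- flask: Steel flask, 84 mm wide, fixed upright in a wooden crate block 110 x 110 x 50 mm; origin on the table on its axis. Shoulder 100 mm above the table; above it a bare threaded neck, 49 mm across the beads, tapering to 32 mm at the flat mouth. Right-hand three-start thread, 28.5 mm per turn. The angle of the thread starts is not the flask's yaw and changes every time: find it by feel.
- flask_mouth (a point): Centre of the neck's steel rim plane, 130 mm above the table, z up; a springy rubber seal stands 5 mm proud of it (5 N per mm). Backing off from riding takes at most about 125 degrees until the cap drops some 8 mm and is blocked (a 3 mm drop is only lugs coming off a thread end: go on). Turned clockwise while riding, the lugs jam on blunt thread ends.
- cap: Loose black screw cap, 0.15 kg, standing upright; origin at the centre of its lower rim, z up. Skirt 60 mm outside, 52 inside, 32 high (27 deep inside), three lugs inside; on top a square grip 26 x 26 mm, 32 high; sides square to x and y. Over 80 N between cap and flask is forcing it. 
- cap_grip (a point): On the cap's axis, 54 mm above its lower rim, 22 above the flat top, 10 below the grip's top; axes as the cap's. Height over the mouth: 46 mm riding on the thread (50 on a thread end), 36 to 39 dropped into the start, 32 at the seal, 30 to 27 snug (aim for 28.5), 27 hard on the steel. From start to snug 120 to 160 degrees clockwise, 1 mm vertical play; the turning moment grows at the seal.
- phone: Old black keypad phone lying flat, 56 x 112 x 12 mm; bystander; origin under its centre.
- tin: Closed tin can, 72 mm in diameter, 85 mm high, standing; bystander; origin under its centre.
- hammer: Hammer lying flat along its own x; bystander.
Things that resemble listed ones, but are neither listed nor needed, are in the scene too. What is shaped like the cap but brown, pink or red is not meant.

How it is judged:
By the outcome, as a careful person would: the job done as asked, in the order asked, and still so for the second after the job is handed in, with the robot touching nothing.
It also fails if it takes over 70 s, if anything falls off the work surface, if the arm or the gripper's body presses on something with over 40 N, if the wrist force passes 120 N, or if a joint passes its speed limit or range.

## Working session

There is one attempt and no reset: what is moved stays moved. The work goes in short steps, Python scripts to look and compute and a tool call to move; the robot and the scene stay as the last step left them, time stands still between calls to the robot, and variables do not carry over. Pictures are saved under pics/ and viewed, about 8 in all and at most 12, crops included, and the job is handed in when it is done.

Besides the shell and the picture viewer there is one more tool, called as name(argument=value, ...), one argument or row to a line, values as JSON. step_arm: Moves the arm, as the interface text tells. Its arguments: {"type":"object","properties":{"delta_pos":{"type":"array"},"angular":{"type":"array"},"hand":{"type":"array"},"squeeze":{"type":"number"}},"required":["delta_pos","angular","hand"]}

```bash
mkdir -p pics; python3 - <<'E'
from workcell import *
import cv2,numpy as np
s=read_state();print({k:np.round(v,2).tolist() for k,v in s.items()})
a=get_image("scene");b=get_image("top")
for n,i in(("scene",a),("top",b)):
    cv2.imwrite(f"pics/{n}0.png",i[:,:,::-1]);p=camera_params(n);print(n,np.round(p["K"],1).tolist(),np.round(p["R"],3).tolist(),np.round(p["t"],1).tolist())
E
```

```text
{'clock': 0.0, 'joint_pos': [71.43, 21.74, 99.39, 0.0, 58.93, -1.91], 'qd': [0.18, 0.0, -0.07, -0.03, -0.04, 0.11], 'joint_efforts': [-0.0, -76.37, -43.44, 0.07, 0.04, -0.0], 'eef_pos': [200.59, 670.25, 213.29], 'ee_rot': [-179.94, -0.0, 163.34], 'force': [-0.45, -0.79, 0.15], 'moment': [0.03, -0.06, 0.01], 'width': 91.1}
scene [[445.1, 0.0, 312.2], [0.0, 445.1, 243.3], [0.0, 0.0, 1.0]] [[0.848, 0.531, 0.003], [0.458, -0.728, -0.51], [-0.269, 0.434, -0.86]] [-509.6, -235.3, 1307.2]
top [[581.9, 0.0, 330.6], [0.0, 581.9, 246.2], [0.0, 0.0, 1.0]] [[0.003, -1.0, -0.021], [-0.984, 0.001, -0.181], [0.181, 0.022, -0.983]] [0.7, 621.4, 1298.5]
```

View pics/scene0.png

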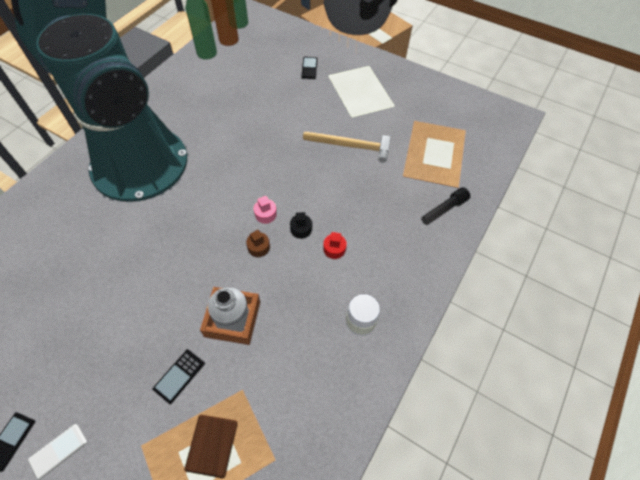

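View pics/top0.png

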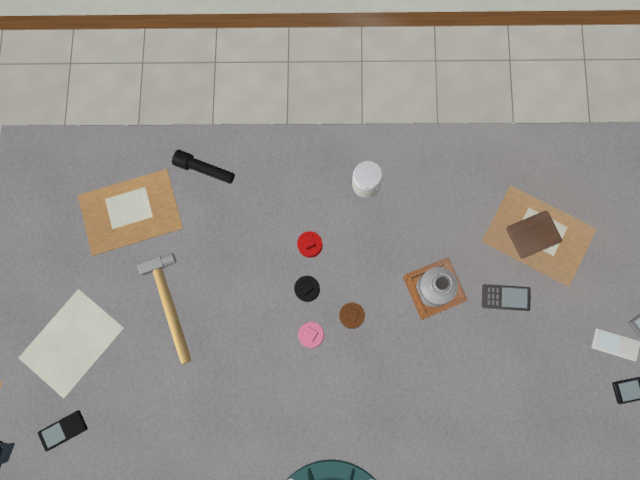

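The scene view shows the robot, with the caps pink (265,209), brown (258,243), black (301,225) and red (335,245), and the flask at (227,305). In the top view, black is at (307,289), red (310,244), pink (311,335), brown (352,316) and the flask mouth at (442,283). Only the black one fits the description. I'll confirm it with a crop and measure.

```bash
cat > h.py <<'E'
import cv2,numpy as np
from workcell import *
def ray(p,uv,z):
    R,t,K=map(np.array,(p["R"],p["t"],p["K"]))
    c=-R.T@t; d=R.T@np.linalg.solve(K,[uv[0],uv[1],1.]); return c+d*(z-c[2])/d[2]
def two(p1,u1,p2,u2):
    A=[];b=[]
    for p,u in((p1,u1),(p2,u2)):
        c=ray(p,u,0);d=ray(p,u,100)-c;d/=np.linalg.norm(d);P=np.eye(3)-np.outer(d,d);A.append(P);b.append(P@c)
    return np.linalg.lstsq(np.vstack(A),np.hstack(b),rcond=None)[0]
E
python3 - <<'E'
from h import *
T=camera_params("top");S=camera_params("scene")
t=cv2.imread("pics/top0.png");s=cv2.imread("pics/scene0.png")
def blob(im,box):
    x0,y0,x1,y1=box;m=(im[y0:y1,x0:x1].max(2)<60).astype(np.uint8)
    n,l,st,c=cv2.connectedComponentsWithStats(m);k=1+st[1:,4].argmax();return c[k]+[x0,y0],st[k]
a=blob(t,(285,265,330,310));b=blob(s,(285,205,318,242));print(a,b)
print("cap",ray(T,a[0],20),ray(S,b[0],20))
m1=blob(t,(430,270,455,295));m2=blob(s,(210,288,240,310));print(m1,m2)
print("mouth",ray(T,m1[0],130),ray(S,m2[0],130),ray(T,(442,283),133),ray(S,(224,297),133))
c=np.hstack([cv2.resize(t[255:325,270:350],(400,350),interpolation=2),cv2.resize(t[250:320,400:480],(400,350),interpolation=2)])
cv2.imwrite("pics/crop1.png",c)
E
```

```text
(array([306.77393075, 288.21995927]), array([ 10,  11,  25,  25, 491], dtype=int32)) (array([300.62740385, 225.52884615]), array([  6,   8,  21,  25, 416], dtype=int32))
cap [527.32145821  58.29811281  20.        ] [527.96083111  59.13823847  20.        ]Traceback (most recent call last):
  File "<stdin>", line 9, in <module>
  File "<stdin>", line 6, in blob
ValueError: attempt to get argmax of an empty sequence
```

```bash
python3 - <<'E'
from h import *
T=camera_params("top");S=camera_params("scene")
t=cv2.imread("pics/top0.png");s=cv2.imread("pics/scene0.png")
print("mouth",ray(T,(442,283),130),ray(S,(224,297),130))
c=np.hstack([cv2.resize(t[255:325,270:350],(400,350),interpolation=2),cv2.resize(t[250:320,400:480],(400,350),interpolation=2)])
cv2.imwrite("pics/crop1.png",c)
E
```

```text
mouth [ 526.84120911 -241.74187797  130.        ] [ 528.50205361 -239.41444168  130.        ]
```

View pics/crop1.png

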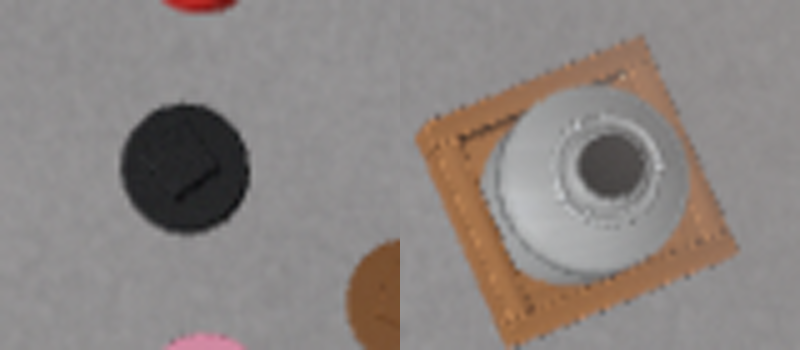

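The crop confirms it: the cap is black, at top (307,289), and its square grip is turned about 35° (mod 90). The mouth is at top (442,283), about (527,-242). Next I'll fly over the cap and look with the wrist camera.

step_arm(
  delta_pos=[
    [0.75, -1.41, 0],
    [1.5, -2.82, 0],
    [2.25, -4.23, 0.1],
    [3, -5.64, 0.2],
    [3.75, -7.05, 0.3],
    [4.5, -8.46, 0.4],
    [5.25, -9.87, 0.5],
    [6, -11.28, 0.6],
  ],
  angular=[
    [0, 0, -2],
    [0, 0, -5],
    [0, 0, -8],
    [0, 0, -11],
    [0, 0, -14],
    [0, 0, -17],
    [0, 0, -19],
    [0, 0, -19],
  ],
  hand=[91, 91, 91, 91, 91, 91, 91, 91],
)

```text
clock: 0.77
eef_pos: [351.0, 386.8, 228.9]
ee_rot: [-180.0, 0.0, 144.2]
force: [1.2, 0.2, 0.9]
width: 90.9
```

step_arm(
  delta_pos=[
    [0.75, -1.41, 0],
    [1.5, -2.82, 0],
    [2.25, -4.23, 0.1],
    [3, -5.64, 0.2],
    [3.75, -7.05, 0.3],
    [4.5, -8.46, 0.4],
    [5.25, -9.87, 0.5],
    [6, -11.28, 0.6],
  ],
  angular=[
    [0, 0, -2],
    [0, 0, -5],
    [0, 0, -8],
    [0, 0, -11],
    [0, 0, -14],
    [0, 0, -17],
    [0, 0, -19],
    [0, 0, -19],
  ],
  hand=[91, 91, 91, 91, 91, 91, 91, 91],
)

```text
clock: 1.43
eef_pos: [501.1, 104.6, 244.1]
ee_rot: [180.0, -0.0, 125.2]
force: [1.1, 1.6, -0.3]
width: 91.2
```

step_arm(
  delta_pos=[
    [0.5, -1, 0],
    [0.8, -1.7, 0],
    [1.0, -2.0, 0],
    [1.0, -2.0, 0],
    [1.0, -2.0, 0],
  ],
  angular=[
    [0, 0, 0],
    [0, 0, 0],
    [0, 0, 0],
    [0, 0, 0],
    [0, 0, 0],
  ],
  hand=[91, 91, 91, 91, 91],
)

```text
clock: 1.85
eef_pos: [525.4, 57.0, 243.6]
ee_rot: [-180.0, -0.0, 125.3]
force: [-0.2, -0.2, -0.8]
width: 91.1
```

```bash
python3 - <<'E'
from h import *
p=camera_params("wrist");i=get_image("wrist");cv2.imwrite("pics/w1.png",i[:,:,::-1]);np.savez("pics/w1.npz",**{k:np.array(v) for k,v in p.items()})
R,t=np.array(p["R"]),np.array(p["t"]);print(np.round(p["K"],1),R.round(3),(-R.T@t).round(1))
c=p["K"]@(R@[527.5,58.5,32]+t);print(c/c[2])
s=read_state();print(s["clock"],s["eef_pos"],s["ee_rot"],s["joint_pos"])
E
```

```text
[[398.9   0.  321.1]
 [  0.  398.9 237.3]
 [  0.    0.    1. ]] [[ 0.816  0.578  0.001]
 [ 0.552 -0.78   0.294]
 [ 0.171 -0.239 -0.956]] [477.2 125.  415.1]
[323.33603248 203.83955818   1.        ]
1.9 [525.22123266  57.37583611 243.68977011] [-1.79976377e+02 -2.47171624e-02  1.25356185e+02] [ 3.70238383e+00  3.93552796e+00  1.18067044e+02  1.01885840e-02
  5.80305076e+01 -3.16592032e+01]
```

View pics/w1.png

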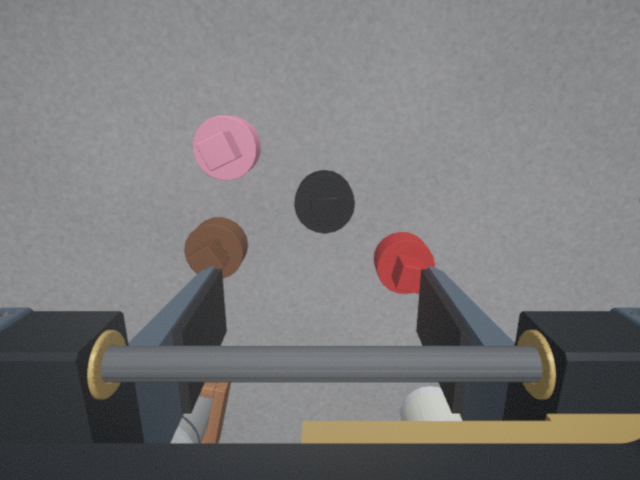

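The wrist view shows the black cap at (324,201), between the fingers, and its grip looks nearly aligned. I'll boost the contrast on the grip edges.

```bash
python3 - <<'E'
from h import *
p=np.load("pics/w1.npz");i=cv2.imread("pics/w1.png",0)
m=((i<60)*255).astype(np.uint8)[150:250,280:370]
n,l,st,c=cv2.connectedComponentsWithStats(m);k=1+st[1:,4].argmax();print(st[k],c[k]+[280,150])
pts=np.argwhere(l==k)[:,::-1]+[280,150]
g=i[160:245,285:365].astype(float);print(np.percentile(g[20:60,20:60],[0,5,50,95,100]))
g=cv2.resize(np.clip((g-10)*6,0,255).astype(np.uint8),None,fx=7,fy=7,interpolation=2)
cv2.imwrite("pics/w1c.png",g)
E
```

```text
[  16   21   58   61 2374] [324.22198821 202.79696714]
[47. 52. 57. 61. 72.]
```

View pics/w1c.png

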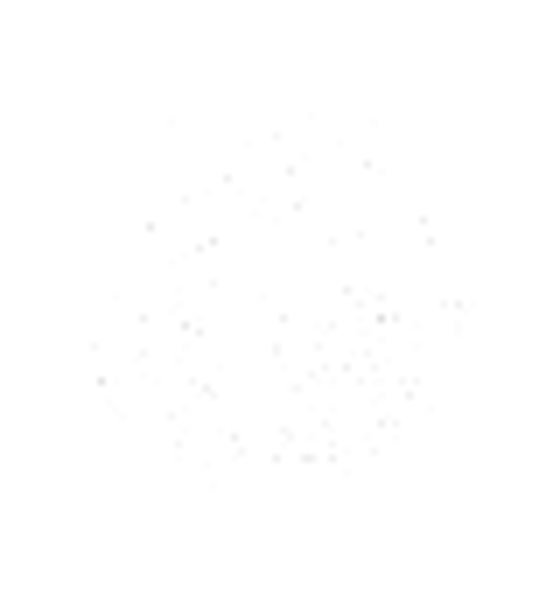

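That stretch was wrong, everything saturated. I'll average several frames and rescale.

```bash
python3 - <<'E'
from h import *
a=np.mean([get_image("wrist").astype(float).mean(2) for _ in range(10)],0)
np.save("pics/wavg.npy",a)
g=a[160:245,280:370];print(np.percentile(g[20:65,20:65],[0,5,50,95,100]))
g=cv2.resize(np.clip((g-45)*10,0,255).astype(np.uint8),None,fx=7,fy=7,interpolation=2)
cv2.imwrite("pics/w1d.png",g)
E
```

```text
[ 53.6         55.7         57.53333333  59.82666667 144.06666667]
```

View pics/w1d.png

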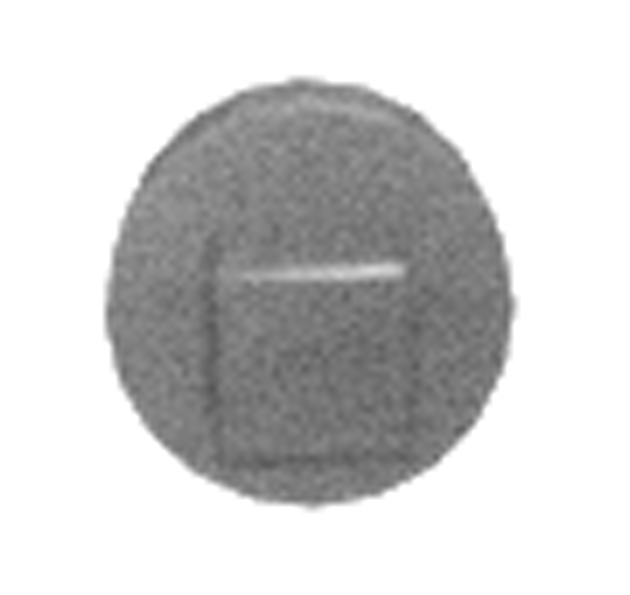

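The grip's top square is now clear, with crop corners near (218,273), (405,268), (408,460) and (222,463). It is turned only 1–2° from the tool.

```bash
python3 - <<'E'
from h import *
p=camera_params("wrist")
q=[ray(p,(280+(x)/7,160+y/7),64)[:2] for x,y in((218,273),(405,268),(408,460),(222,463))]
q=np.array(q);print(q.round(1),q.mean(0),[np.linalg.norm(q[i]-q[i-1]).round(1) for i in range(4)])
for i,j in((0,1),(3,2),(0,3),(1,2)): d=q[j]-q[i];print(np.degrees(np.arctan2(d[1],d[0]))%90)
print(ray(p,(324.2,202),16),read_state()["eef_pos"])
E
```

```text
[[512.2  61.1]
 [531.4  75.5]
 [546.7  55.1]
 [527.1  40.7]] [529.34101982  58.09932563] [np.float64(25.2), np.float64(23.9), np.float64(25.5), np.float64(24.3)]
36.89287166675002
36.28858182168763
36.12234950307861
36.944656054476525
[529.65946124  57.54356106  16.        ] [525.65193085  56.77731627 243.96370743]
```

step_arm(
  delta_pos=[
    [0.14, 0.05, -1],
    [0.14, 0.05, -2.2],
    [0.14, 0.05, -3.4],
    [0.14, 0.05, -4.6],
    [0.14, 0.05, -5.6],
    [0.14, 0.05, -6.4],
    [0.14, 0.05, -7],
    [0.14, 0.05, -7],
  ],
  angular=[
    [0, 0, 1.3],
    [0, 0, 1.3],
    [0, 0, 1.3],
    [0, 0, 1.3],
    [0, 0, 1.3],
    [0, 0, 1.3],
    [0, 0, 1.3],
    [0, 0, 1.3],
  ],
  hand=[91, 91, 91, 91, 91, 91, 91, 91],
)

```text
clock: 3.07
eef_pos: [527.5, 57.8, 66.2]
ee_rot: [-179.8, -0.1, 126.6]
force: [-1.0, 0.1, -0.1]
width: 90.8
```

step_arm(
  delta_pos=[
    [0, 0, -0.6],
    [0, 0, -1.1],
    [0, 0, -1.32],
    [0, 0, -1.32],
  ],
  angular=[
    [0, 0, 0],
    [0, 0, 0],
    [0, 0, 0],
    [0, 0, 0],
  ],
  hand=[91, 70, 50, 40],
)

```text
clock: 3.4
eef_pos: [528.7, 57.8, 35.2]
ee_rot: [-179.9, -0.0, 126.6]
force: [0.2, -0.5, -0.7]
width: 74.0
```

step_arm(
  delta_pos=[
    [0, 0, 0],
    [0, 0, 0],
    [0, 0, 0],
    [0, 0, 0],
    [0, 0, 0],
    [0, 0, 0],
  ],
  angular=[
    [0, 0, 0],
    [0, 0, 0],
    [0, 0, 0],
    [0, 0, 0],
    [0, 0, 0],
    [0, 0, 0],
  ],
  hand=[30, 24, 20, 20, 20, 20],
  squeeze=35,
)

```text
clock: 3.9
eef_pos: [529.3, 57.9, 36.2]
ee_rot: [180.0, 0.0, 126.6]
force: [0.0, 0.5, -0.3]
width: 33.9
```

step_arm(
  delta_pos=[
    [0, 0, 0],
    [0, 0, 0],
    [0, 0, 0],
    [0, 0, 0],
    [0, 0, 0],
    [0, 0, 0],
  ],
  angular=[
    [0, 0, 0],
    [0, 0, 0],
    [0, 0, 0],
    [0, 0, 0],
    [0, 0, 0],
    [0, 0, 0],
  ],
  hand=[20, 20, 20, 20, 20, 20],
)

```text
clock: 4.4
eef_pos: [529.3, 57.9, 36.1]
ee_rot: [180.0, 0.0, 126.6]
force: [-0.9, -0.1, 5.3]
width: 26.0
```

step_arm(
  delta_pos=[
    [0, 0, 0.5],
    [0, 0, 1.2],
    [0, 0, 2.2],
    [0, 0, 3.4],
    [0, 0, 4.6],
    [0, 0, 5.8],
    [0, 0, 6.6],
    [0, 0, 7],
  ],
  angular=[
    [0, 0, 0],
    [0, 0, 0],
    [0, 0, 0],
    [0, 0, 0],
    [0, 0, 0],
    [0, 0, 0],
    [0, 0, 0],
    [0, 0, 0],
  ],
  hand=[20, 20, 20, 20, 20, 20, 20, 20],
)

```text
clock: 5.07
eef_pos: [530.2, 57.9, 214.4]
ee_rot: [179.8, 0.1, 126.6]
force: [1.1, 0.2, -0.8]
width: 25.7
```

The cap is held (26 mm). I'll carry it past the flask so the wrist camera can see the mouth.

step_arm(
  delta_pos=[
    [0, -0.6, 0.2],
    [0, -1.7, 0.4],
    [0, -2.9, 0.6],
    [0, -4.1, 0.6],
    [0, -5.3, 0.6],
    [0, -6.5, 0.6],
    [0, -7.5, 0.6],
    [0, -8, 0.6],
  ],
  angular=[
    [0, 0, -2],
    [0, 0, -5],
    [0, 0, -9],
    [0, 0, -13],
    [0, 0, -16],
    [0, 0, -19],
    [0, 0, -21],
    [0, 0, -22],
  ],
  hand=[20, 20, 20, 20, 20, 20, 20, 20],
)

```text
clock: 5.73
eef_pos: [528.6, -144.3, 225.5]
ee_rot: [-180.0, -0.0, 104.4]
force: [-0.2, 0.8, -0.6]
width: 25.9
```

step_arm(
  delta_pos=[
    [0, -0.6, 0],
    [0, -1.7, 0],
    [0, -2.9, 0],
    [0, -4.1, 0],
    [0, -5.3, 0],
    [0, -6.5, 0],
    [0, -7.5, 0],
    [0, -8, 0],
  ],
  angular=[
    [0, 0, -2],
    [0, 0, -5],
    [0, 0, -9],
    [0, 0, -13],
    [0, 0, -16],
    [0, 0, -19],
    [0, 0, -21],
    [0, 0, -22],
  ],
  hand=[20, 20, 20, 20, 20, 20, 20, 20],
)

```text
clock: 6.4
eef_pos: [528.9, -344.1, 225.4]
ee_rot: [-180.0, -0.0, 82.5]
force: [-0.2, 1.1, -1.9]
width: 26.0
```

step_arm(
  delta_pos=[
    [0, 0, 0],
    [0, 0, 0],
    [0, 0, 0],
  ],
  angular=[
    [0, 0, 0],
    [0, 0, 0],
    [0, 0, 0],
  ],
  hand=[20, 20, 20],
)

```text
clock: 6.65
eef_pos: [529.1, -340.9, 225.6]
ee_rot: [-180.0, -0.0, 82.7]
force: [-0.0, -0.1, -0.9]
width: 26.1
```

```bash
python3 - <<'E'
from h import *
s=read_state();p=camera_params("wrist");i=get_image("wrist");cv2.imwrite("pics/w2.png",i[:,:,::-1]);np.savez("pics/w2.npz",**{k:np.array(v) for k,v in p.items()})
c=p["K"]@(np.array(p["R"])@[527.5,-241,130]+p["t"]);print(c/c[2])
print(s["clock"],s["eef_pos"],s["ee_rot"],s["joint_pos"],s["force"],s["moment"])
E
```

```text
[298.02100059  89.50282737   1.        ]
6.65 [ 529.06478923 -340.88804321  225.57375573] [-1.79956357e+02 -3.56741925e-02  8.27126553e+01] [-3.49210465e+01  1.47232267e+01  1.07434877e+02  1.34135561e-02
  5.78971077e+01 -2.76408493e+01] [-0.02265221 -0.0969071  -0.92664191] [-0.07311458  0.04835304  0.02455646]
```

View pics/w2.png

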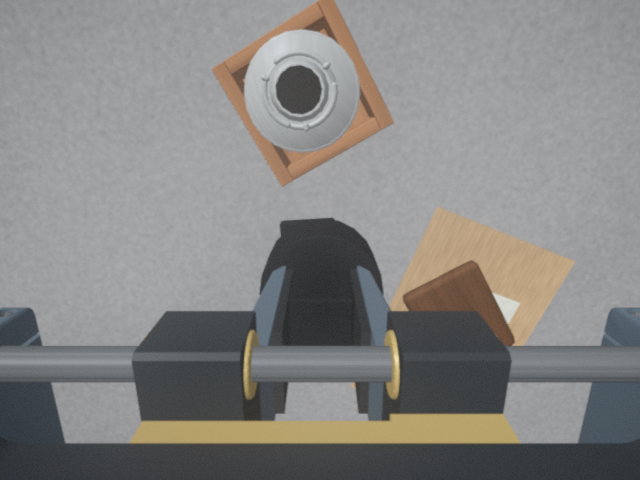

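The wrist view shows the cap held square and the mouth hole at about (299,90), close to its prediction (298,89.5). I'll fit the hole's outline there and in the top view.

```bash
python3 - <<'E'
from h import *
def fit(im,p,box,c0,z):
    x0,y0,x1,y1=box;g=cv2.resize(im[y0:y1,x0:x1],None,fx=4,fy=4,interpolation=2).max(2)
    th,m=cv2.threshold(g,0,255,cv2.THRESH_BINARY_INV+cv2.THRESH_OTSU)
    cs,_=cv2.findContours(m,cv2.RETR_EXTERNAL,cv2.CHAIN_APPROX_NONE)
    cc=max(cs,key=cv2.contourArea);e=cv2.fitEllipse(cc);uv=(np.array(e[0])+.5)/4-.5+[x0,y0];print(th,e,uv)
    for zz in z:print(zz,ray(p,uv,zz).round(1))
fit(cv2.imread("pics/w2.png"),np.load("pics/w2.npz"),(272,62,327,118),0,(130,135))
fit(cv2.imread("pics/top0.png"),camera_params("top"),(432,273,453,294),0,(130,135))
fit(cv2.imread("pics/scene0.png"),camera_params("scene"),(214,288,234,306),0,(130,135))
E
```

```text
123.0 ((106.59471893310547, 110.73770904541016), (180.20733642578125, 193.25743103027344), 171.3128662109375) [298.27367973  89.30942726]
130 [ 527.7 -240.9  130. ]
135 [ 527.9 -241.2  135. ]
114.0 ((42.04052734375, 40.0095100402832), (51.77799987792969, 55.156192779541016), 88.09658813476562) [442.13513184 282.62737751]
130 [ 527.7 -242.1  130. ]
135 [ 527.1 -241.2  135. ]
99.0 ((37.70187759399414, 37.434967041015625), (49.65148162841797, 53.05572509765625), 72.32845306396484) [223.0504694  296.98374176]
130 [ 526.8 -240.5  130. ]
135 [ 528.8 -241.8  135. ]
```

step_arm(
  delta_pos=[
    [-0.05, 0.5, 0],
    [-0.05, 1.5, 0],
    [-0.05, 2.6, 0],
    [-0.05, 3.5, 0],
    [-0.05, 3.98, 0],
    [-0.05, 3.98, -0.6],
    [-0.05, 3.98, -1.4],
    [-0.05, 3.98, -2.1],
  ],
  angular=[
    [0, 0, 0],
    [0, 0, 0],
    [0, 0, 0],
    [0, 0, 0],
    [0, 0, 0],
    [0, 0, 0],
    [0, 0, 0],
    [0, 0, 0],
  ],
  hand=[20, 20, 20, 20, 20, 20, 20, 20],
)

```text
clock: 7.37
eef_pos: [528.1, -241.5, 173.1]
ee_rot: [179.9, 0.0, 82.7]
force: [0.5, -0.2, -1.4]
width: 26.1
```

step_arm(
  delta_pos=[
    [0, 0, -0.08],
    [0, 0, -0.16],
    [0, 0, -0.24],
    [0, 0, -0.32],
    [0, 0, -0.32],
  ],
  angular=[
    [0, 0, 0],
    [0, 0, 0],
    [0, 0, 0],
    [0, 0, 0],
    [0, 0, 0],
  ],
  hand=[20, 20, 20, 20, 20],
)

```text
clock: 7.78
eef_pos: [528.2, -242.7, 165.9]
ee_rot: [180.0, 0.0, 82.6]
force: [0.5, -0.2, -0.9]
width: 25.8
```

```bash
cat > st.py <<'E'
from h import *
s=read_state();print(s["clock"],*[np.round(s[k],2) for k in("eef_pos","ee_rot","force","moment","joint_pos")],s["width"])
E
python3 st.py
```

```text
7.7833 [ 528.22 -242.71  165.94] [1.7996e+02 1.0000e-02 8.2640e+01] [ 0.48 -0.23 -0.91] [-0.11  0.05  0.01] [-26.98  14.81 114.66   0.    50.48 -19.62] 25.829220416633596
```

step_arm(
  delta_pos=[
    [-0.02, 0.05, -0.04],
    [-0.02, 0.05, -0.08],
    [-0.02, 0.05, -0.12],
    [-0.02, 0.05, -0.12],
  ],
  angular=[
    [0, 0, 0],
    [0, 0, 0],
    [0, 0, 0],
    [0, 0, 0],
  ],
  hand=[20, 20, 20, 20],
)

```text
clock: 8.12
eef_pos: [527.7, -241.7, 162.5]
ee_rot: [180.0, 0.0, 82.6]
force: [1.6, -4.3, -1.8]
width: 25.9
```

step_arm(
  delta_pos=[
    [0, 0, -0.04],
    [0, 0, -0.08],
    [0, 0, -0.08],
    [0, 0, -0.08],
  ],
  angular=[
    [0, 0, 0],
    [0, 0, 0],
    [0, 0, 0],
    [0, 0, 0],
  ],
  hand=[20, 20, 20, 20],
)

```text
clock: 8.45
eef_pos: [527.5, -241.5, 160.3]
ee_rot: [180.0, 0.0, 82.6]
force: [-0.2, -6.0, -3.0]
width: 25.7
```

step_arm(
  delta_pos=[
    [0, -0.04, 0],
    [0, -0.04, -0.03],
    [0, -0.04, -0.06],
    [0, -0.04, -0.06],
  ],
  angular=[
    [0, 0, 0],
    [0, 0, 0],
    [0, 0, 0],
    [0, 0, 0],
  ],
  hand=[20, 20, 20, 20],
)

```text
clock: 8.78
eef_pos: [527.3, -242.1, 158.6]
ee_rot: [-180.0, -0.0, 82.6]
force: [-0.4, -0.2, -2.4]
width: 25.7
```

step_arm(
  delta_pos=[
    [0, 0, -0.02],
    [0, 0, -0.04],
    [0, 0, -0.04],
  ],
  angular=[
    [0, 0, 0],
    [0, 0, 0],
    [0, 0, 0],
  ],
  hand=[20, 20, 20],
)

```text
clock: 9.03
eef_pos: [527.4, -242.3, 157.9]
ee_rot: [-180.0, -0.0, 82.6]
force: [-0.4, 0.4, 0.8]
width: 25.8
```

step_arm(
  delta_pos=[
    [0, 0, -0.02],
    [0, 0, -0.04],
    [0, 0, -0.04],
    [0, 0, -0.04],
  ],
  angular=[
    [0, 0, 0],
    [0, 0, 0],
    [0, 0, 0],
    [0, 0, 0],
  ],
  hand=[20, 20, 20, 20],
)

```text
clock: 9.37
eef_pos: [527.6, -242.4, 157.6]
ee_rot: [-180.0, -0.0, 82.6]
force: [-4.2, 2.7, 8.9]
width: 25.7
```

Riding at TCP z 157.6 with about 10 N of push, as expected. I'll back off anticlockwise.

step_arm(
  delta_pos=[
    [0, 0, 0],
    [0, 0, 0],
    [0, 0, 0],
    [0, 0, 0],
    [0, 0, 0],
    [0, 0, 0],
    [0, 0, 0],
  ],
  angular=[
    [0, 0, 4],
    [0, 0, 8],
    [0, 0, 12],
    [0, 0, 16],
    [0, 0, 20],
    [0, 0, 24],
    [0, 0, 24],
  ],
  hand=[20, 20, 20, 20, 20, 20, 20],
)

```text
clock: 9.95
eef_pos: [527.7, -242.6, 157.0]
ee_rot: [180.0, 0.0, 106.8]
force: [1.3, -1.9, -1.7]
width: 25.6
```

The push vanished, so something gave way. I'll lower to find the support.

step_arm(
  delta_pos=[
    [0, 0, -0.03],
    [0, 0, -0.06],
    [0, 0, -0.06],
    [0, 0, -0.06],
  ],
  angular=[
    [0, 0, 0],
    [0, 0, 0],
    [0, 0, 0],
    [0, 0, 0],
  ],
  hand=[20, 20, 20, 20],
)

```text
clock: 10.28
eef_pos: [527.9, -242.6, 155.7]
ee_rot: [180.0, 0.0, 106.5]
force: [1.2, -1.7, 1.9]
width: 25.9
```

step_arm(
  delta_pos=[
    [0, 0, -0.03],
    [0, 0, -0.05],
    [0, 0, -0.05],
    [0, 0, -0.05],
  ],
  angular=[
    [0, 0, 0],
    [0, 0, 0],
    [0, 0, 0],
    [0, 0, 0],
  ],
  hand=[20, 20, 20, 20],
)

```text
clock: 10.62
eef_pos: [528.0, -242.7, 155.0]
ee_rot: [180.0, 0.0, 106.6]
force: [-0.9, -0.5, 10.3]
width: 25.6
```

That is about a 2.6 mm drop, only the lugs leaving a thread end. I'll carry on backwards.

step_arm(
  delta_pos=[
    [0, 0, 0],
    [0, 0, 0],
    [0, 0, 0],
    [0, 0, 0],
    [0, 0, 0],
    [0, 0, 0],
    [0, 0, 0],
  ],
  angular=[
    [0, 0, 4],
    [0, 0, 8],
    [0, 0, 12],
    [0, 0, 16],
    [0, 0, 20],
    [0, 0, 24],
    [0, 0, 24],
  ],
  hand=[20, 20, 20, 20, 20, 20, 20],
)

```text
clock: 11.2
eef_pos: [528.3, -242.4, 154.8]
ee_rot: [179.9, 0.1, 130.7]
force: [2.3, 1.8, 8.6]
width: 31.8
```

```bash
python3 st.py
```

```text
11.2 [ 528.25 -242.38  154.82] [1.7992e+02 6.0000e-02 1.3075e+02] [2.28 1.85 8.62] [ 0.27 -0.5  -0.97] [-2.6970e+01  1.5700e+01  1.1494e+02  7.0000e-02  4.9270e+01 -6.7770e+01] 31.797040001413936
```

The jaw opened to 31.8 mm at −1 N m, so the cap is blocked and the fingers turned about 14° on the grip. I'll turn back to realign, ease off the push and look.

step_arm(
  delta_pos=[
    [0, 0, 0],
    [0, 0, 0],
    [0, 0, 0],
    [0, 0, 0],
    [0, 0, 0],
  ],
  angular=[
    [0, 0, -4],
    [0, 0, -8],
    [0, 0, -12],
    [0, 0, -15],
    [0, 0, -15],
  ],
  hand=[20, 20, 20, 20, 20],
)

```text
clock: 11.62
eef_pos: [527.2, -242.2, 153.9]
ee_rot: [-180.0, -0.0, 115.5]
force: [0.5, -2.3, -1.3]
width: 31.5
```

```bash
python3 st.py; python3 - <<'E'
from h import *
i=get_image("scene");s=i[250:350,180:280];
j=get_image("wrist")[150:450,160:480]
S=camera_params("scene")
def pr(X):
    c=S["K"]@(np.array(S["R"])@X+S["t"]);return (c/c[2])[:2].round(1)
for z in(100,108,116,130,140,148):print(z,pr([527.5,-242,z]))
cv2.imwrite("pics/s3.png",np.hstack([cv2.resize(s,(380,380),interpolation=2),cv2.resize(j,(405,380))])[:,:,::-1])
E
```

```text
11.6167 [ 527.23 -242.23  153.92] [-1.7998e+02 -2.0000e-02  1.1547e+02] [ 0.47 -2.26 -1.29] [-0.31 -0.09 -0.  ] [-2.6970e+01  1.5740e+01  1.1501e+02 -1.0000e-02  4.9280e+01 -5.2440e+01] 31.520910525102003
100 [225.2 303.3]
108 [224.6 301.8]
116 [224.  300.3]
130 [222.9 297.7]
140 [222.1 295.8]
148 [221.4 294.2]
```

View pics/s3.png

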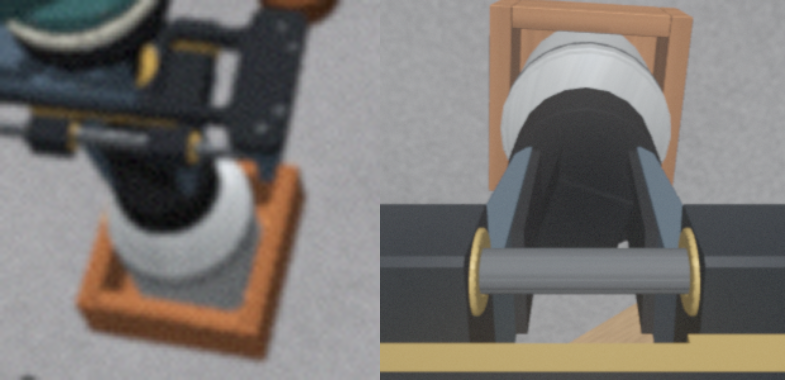

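The wrist crop shows the grip about 15° clockwise of the fingers, and the cap sitting square over the neck. I'll open, realign, and touch the skirt top with the fingertips to get the cap's true height.

step_arm(
  delta_pos=[
    [0, 0, 0],
    [0, 0, 0],
    [0, 0, 0],
    [0, 0, 0],
    [0, 0, 0],
    [0, 0, 0],
  ],
  angular=[
    [0, 0, 0],
    [0, 0, 0],
    [0, 0, 0],
    [0, 0, -5],
    [0, 0, -10],
    [0, 0, -14],
  ],
  hand=[46, 46, 46, 46, 46, 46],
)

```text
clock: 12.22
eef_pos: [527.4, -242.3, 154.2]
ee_rot: [-180.0, -0.0, 101.4]
force: [0.2, 1.2, -0.3]
width: 46.5
```

step_arm(
  delta_pos=[
    [0, 0, -0.04],
    [0, 0, -0.08],
    [0, 0, -0.12],
    [0, 0, -0.12],
  ],
  angular=[
    [0, 0, 0],
    [0, 0, 0],
    [0, 0, 0],
    [0, 0, 0],
  ],
  hand=[46, 46, 46, 46],
)

```text
clock: 12.55
eef_pos: [527.3, -242.3, 150.9]
ee_rot: [-180.0, -0.0, 101.7]
force: [0.3, -0.1, -0.6]
width: 46.3
```

```bash
python3 st.py
```

```text
12.55 [ 527.3  -242.31  150.91] [-1.7998e+02 -2.0000e-02  1.0174e+02] [ 0.29 -0.07 -0.58] [ 0.    0.07 -0.06] [-26.98  16.   115.06   0.    48.96 -38.72] 46.26241534046679
```

step_arm(
  delta_pos=[
    [0, 0, -0.04],
    [0, 0, -0.08],
    [0, 0, -0.08],
    [0, 0, -0.08],
  ],
  angular=[
    [0, 0, 0],
    [0, 0, 0],
    [0, 0, 0],
    [0, 0, 0],
  ],
  hand=[46, 46, 46, 46],
)

```text
clock: 12.88
eef_pos: [527.4, -242.4, 149.1]
ee_rot: [-180.0, -0.0, 101.7]
force: [0.1, 0.2, -0.1]
width: 46.2
```

step_arm(
  delta_pos=[
    [0, 0, -0.03],
    [0, 0, -0.06],
    [0, 0, -0.06],
  ],
  angular=[
    [0, 0, 0],
    [0, 0, 0],
    [0, 0, 0],
  ],
  hand=[46, 46, 46],
)

```text
clock: 13.13
eef_pos: [527.4, -242.3, 147.5]
ee_rot: [-180.0, -0.0, 101.6]
force: [-0.5, 0.3, 0.2]
width: 45.9
```

step_arm(
  delta_pos=[
    [0, 0, -0.03],
    [0, 0, -0.06],
    [0, 0, -0.06],
  ],
  angular=[
    [0, 0, 0],
    [0, 0, 0],
    [0, 0, 0],
  ],
  hand=[46, 46, 46],
)

```text
clock: 13.38
eef_pos: [527.4, -242.3, 146.0]
ee_rot: [-180.0, -0.0, 101.6]
force: [0.1, -0.3, -0.2]
width: 45.7
```

step_arm(
  delta_pos=[
    [0, 0, -0.03],
    [0, 0, -0.05],
    [0, 0, -0.05],
  ],
  angular=[
    [0, 0, 0],
    [0, 0, 0],
    [0, 0, 0],
  ],
  hand=[46, 46, 46],
)

```text
clock: 13.63
eef_pos: [527.7, -242.5, 145.5]
ee_rot: [180.0, 0.0, 101.6]
force: [-2.2, 1.3, 9.0]
width: 46.1
```

Contact came at z≈145.6, so h≈37.6 mm: the cap has dropped into the thread start. I'll regrip just above the skirt with a firmer squeeze, then feel backwards to confirm it is blocked.

step_arm(
  delta_pos=[
    [0, 0, 0.08],
    [0, 0, 0.08],
    [0, 0, 0.08],
    [0, 0, 0.08],
    [0, 0, 0.08],
    [0, 0, 0.08],
    [0, 0, 0.08],
    [0, 0, 0.08],
  ],
  angular=[
    [0, 0, 0],
    [0, 0, 0],
    [0, 0, 0],
    [0, 0, 0],
    [0, 0, 0],
    [0, 0, 0],
    [0, 0, 0],
    [0, 0, 0],
  ],
  hand=[46, 46, 30, 20, 20, 20, 20, 20],
  squeeze=55,
)

```text
clock: 14.3
eef_pos: [527.4, -242.4, 146.9]
ee_rot: [-180.0, -0.0, 101.6]
force: [-0.1, 0.9, -0.2]
width: 27.1
```

```bash
python3 st.py
```

```text
14.3 [ 527.44 -242.36  146.88] [-180.     -0.    101.64] [-0.14  0.87 -0.17] [-0.03  0.01  0.01] [-26.98  16.34 115.14  -0.    48.53 -38.62] 27.099616183647814
```

step_arm(
  delta_pos=[
    [0, 0, 0],
    [0, 0, 0],
    [0, 0, -0.02],
    [0, 0, -0.03],
  ],
  angular=[
    [0, 0, 0],
    [0, 0, 0],
    [0, 0, 0],
    [0, 0, 0],
  ],
  hand=[20, 20, 20, 20],
)

```text
clock: 14.63
eef_pos: [527.6, -242.5, 146.5]
ee_rot: [180.0, 0.0, 101.6]
force: [-2.7, 0.5, 6.2]
width: 26.8
```

step_arm(
  delta_pos=[
    [0, 0, 0],
    [0, 0, 0],
    [0, 0, 0],
    [0, 0, 0],
  ],
  angular=[
    [0, 0, 2],
    [0, 0, 4],
    [0, 0, 6],
    [0, 0, 6],
  ],
  hand=[20, 20, 20, 20],
)

```text
clock: 14.97
eef_pos: [528.1, -242.8, 147.0]
ee_rot: [179.9, 0.1, 107.8]
force: [-0.9, 0.0, 9.5]
width: 26.9
```

```bash
python3 st.py
```

```text
14.9667 [ 528.1  -242.76  147.05] [1.7994e+02 6.0000e-02 1.0777e+02] [-0.93  0.04  9.46] [0.03 0.24 0.03] [-26.98  16.36 115.09  -0.    48.47 -44.75] 26.902128078708675
```

step_arm(
  delta_pos=[
    [0, 0, 0.006],
    [0, 0, 0.012],
    [0, 0, 0.018],
    [0, 0, 0.024],
    [0, 0, 0.03],
    [0, 0, 0.03],
  ],
  angular=[
    [0, 0, 2],
    [0, 0, 4],
    [0, 0, 6],
    [0, 0, 8],
    [0, 0, 10],
    [0, 0, 10],
  ],
  hand=[20, 20, 20, 20, 20, 20],
)

```text
clock: 15.47
eef_pos: [528.1, -242.6, 147.7]
ee_rot: [179.9, 0.1, 117.8]
force: [-0.6, 0.8, 8.0]
width: 26.8
```

```bash
python3 st.py
```

```text
15.4667 [ 528.11 -242.64  147.71] [1.7995e+02 6.0000e-02 1.1776e+02] [-0.63  0.84  8.05] [0.15 0.22 0.06] [-2.6980e+01  1.6300e+01  1.1508e+02  1.0000e-02  4.8540e+01 -5.4740e+01] 26.836164142869382
```

step_arm(
  delta_pos=[
    [0, 0, 0.006],
    [0, 0, 0.012],
    [0, 0, 0.012],
    [0, 0, 0.012],
  ],
  angular=[
    [0, 0, 2],
    [0, 0, 4],
    [0, 0, 6],
    [0, 0, 6],
  ],
  hand=[20, 20, 20, 20],
)

```text
clock: 15.8
eef_pos: [528.1, -242.5, 148.0]
ee_rot: [179.9, 0.1, 123.7]
force: [0.0, 1.9, 8.9]
width: 26.7
```

```bash
python3 st.py
```

```text
15.8 [ 528.1  -242.54  147.96] [1.7995e+02 5.0000e-02 1.2375e+02] [0.02 1.91 8.9 ] [ 0.44 -0.01 -0.16] [-2.6970e+01  1.6280e+01  1.1508e+02  3.0000e-02  4.8570e+01 -6.0740e+01] 26.74841569082357
```

step_arm(
  delta_pos=[
    [0, 0, 0],
    [0, 0, 0],
    [0, 0, 0],
  ],
  angular=[
    [0, 0, 2],
    [0, 0, 4],
    [0, 0, 4],
  ],
  hand=[20, 20, 20],
)

```text
clock: 16.05
eef_pos: [528.3, -242.5, 148.0]
ee_rot: [179.9, 0.1, 127.7]
force: [0.3, 3.4, 8.0]
width: 26.8
```

```bash
python3 st.py
```

```text
16.05 [ 528.25 -242.51  148.03] [1.7993e+02 7.0000e-02 1.2771e+02] [0.26 3.35 8.01] [ 0.48 -0.1  -0.28] [-2.6970e+01  1.6280e+01  1.1507e+02  5.0000e-02  4.8560e+01 -6.4720e+01] 26.84469501322249
```

Blocked at yaw ≈123: the moment rises and z no longer climbs, at h≈38.5. Now clockwise, following the pitch of 0.079 mm/°.

step_arm(
  delta_pos=[
    [0, 0, 0.01],
    [0, 0, 0],
    [0, 0, -0.016],
    [0, 0, -0.032],
    [0, 0, -0.048],
    [0, 0, -0.064],
    [0, 0, -0.08],
    [0, 0, -0.096],
  ],
  angular=[
    [0, 0, -5],
    [0, 0, -10],
    [0, 0, -15],
    [0, 0, -20],
    [0, 0, -25],
    [0, 0, -30],
    [0, 0, -35],
    [0, 0, -40],
  ],
  hand=[20, 20, 20, 20, 20, 20, 20, 20],
)

```text
clock: 16.72
eef_pos: [527.9, -242.8, 145.7]
ee_rot: [180.0, 0.1, 87.4]
force: [-5.0, -1.4, 11.8]
width: 25.6
```

```bash
python3 st.py
```

```text
16.7167 [ 527.85 -242.85  145.68] [1.7996e+02 5.0000e-02 8.7420e+01] [-5.05 -1.41 11.76] [-0.31  1.02  0.19] [-2.6990e+01  1.6470e+01  1.1512e+02 -4.0000e-02  4.8350e+01 -2.4380e+01] 25.58292858809013
```

step_arm(
  delta_pos=[
    [-0.01, 0, -0.006],
    [-0.01, 0, -0.02],
    [-0.01, 0, -0.036],
    [-0.01, 0, -0.052],
    [-0.01, 0, -0.068],
    [-0.01, 0, -0.084],
    [-0.01, 0, -0.1],
    [-0.01, 0, -0.115],
  ],
  angular=[
    [0, 0, -5],
    [0, 0, -10],
    [0, 0, -15],
    [0, 0, -20],
    [0, 0, -25],
    [0, 0, -30],
    [0, 0, -35],
    [0, 0, -40],
  ],
  hand=[20, 20, 20, 20, 20, 20, 20, 20],
)

```text
clock: 17.38
eef_pos: [527.4, -242.7, 142.5]
ee_rot: [180.0, 0.0, 47.4]
force: [-3.4, -1.5, 9.3]
width: 25.7
```

```bash
python3 st.py
```

```text
17.3833 [ 527.37 -242.7   142.55] [1.7997e+02 2.0000e-02 4.7420e+01] [-3.44 -1.45  9.31] [-0.29  0.97  0.12] [-2.7000e+01  1.6710e+01  1.1522e+02 -4.0000e-02  4.8050e+01  1.5610e+01] 25.7148063110966
```

step_arm(
  delta_pos=[
    [0, 0, -0.01],
    [0, 0, -0.026],
    [0, 0, -0.042],
    [0, 0, -0.058],
    [0, 0, -0.074],
    [0, 0, -0.09],
    [0, 0, -0.09],
  ],
  angular=[
    [0, 0, -5],
    [0, 0, -10],
    [0, 0, -15],
    [0, 0, -20],
    [0, 0, -25],
    [0, 0, -30],
    [0, 0, -30],
  ],
  hand=[20, 20, 20, 20, 20, 20, 20],
)

```text
clock: 17.97
eef_pos: [527.3, -242.4, 139.9]
ee_rot: [180.0, -0.0, 17.4]
force: [-1.5, 0.9, 5.3]
width: 25.5
```

```bash
python3 st.py
```

```text
17.9667 [ 527.3  -242.44  139.88] [ 1.80e+02 -1.00e-02  1.74e+01] [-1.5   0.86  5.29] [ 0.1   0.39 -0.  ] [-26.99  16.93 115.28   0.    47.78  45.6 ] 25.51844622340496
```

step_arm(
  delta_pos=[
    [0, 0, -0.016],
    [0, 0, -0.032],
    [0, 0, -0.048],
    [0, 0, -0.048],
  ],
  angular=[
    [0, 0, -5],
    [0, 0, -10],
    [0, 0, -15],
    [0, 0, -15],
  ],
  hand=[20, 20, 20, 20],
)

```text
clock: 18.3
eef_pos: [527.3, -242.3, 138.9]
ee_rot: [-180.0, -0.0, 2.5]
force: [-2.0, 2.4, 9.1]
width: 25.9
```

```bash
python3 st.py
```

```text
18.3 [ 527.3  -242.31  138.91] [-179.99   -0.      2.5 ] [-2.04  2.38  9.15] [ 0.52  0.76 -0.07] [-2.699e+01  1.701e+01  1.153e+02  2.000e-02  4.769e+01  6.050e+01] 25.904592899430654
```

My push is carrying the seal load through the thread play. I'll relax it to read the height the thread itself holds.

step_arm(
  delta_pos=[
    [0, 0, 0.02],
    [0, 0, 0.04],
    [0, 0, 0.05],
    [0, 0, 0.05],
  ],
  angular=[
    [0, 0, 0],
    [0, 0, 0],
    [0, 0, 0],
    [0, 0, 0],
  ],
  hand=[20, 20, 20, 20],
)

```text
clock: 18.63
eef_pos: [527.2, -242.3, 139.9]
ee_rot: [-180.0, 0.0, 2.7]
force: [-0.8, 2.7, 5.2]
width: 25.6
```

```bash
python3 st.py
```

```text
18.6333 [ 527.18 -242.29  139.86] [-179.99    0.      2.75] [-0.77  2.66  5.19] [ 0.3   0.51 -0.01] [-2.6990e+01  1.6920e+01  1.1529e+02  1.0000e-02  4.7790e+01  6.0260e+01] 25.584002591943072
```

step_arm(
  delta_pos=[
    [0, 0, -0.01],
    [0, 0, -0.02],
    [0, 0, -0.03],
    [0, 0, -0.04],
    [0, 0, -0.04],
  ],
  angular=[
    [0, 0, -5],
    [0, 0, -10],
    [0, 0, -15],
    [0, 0, -20],
    [0, 0, -20],
  ],
  hand=[20, 20, 20, 20, 20],
)

```text
clock: 19.05
eef_pos: [527.3, -242.3, 139.0]
ee_rot: [-180.0, 0.0, -17.6]
force: [-1.0, 4.0, 9.3]
width: 26.1
```

```bash
python3 st.py
```

```text
19.05 [ 527.32 -242.26  139.02] [-179.98    0.    -17.62] [-0.99  4.04  9.32] [ 0.74  0.58 -0.  ] [-2.698e+01  1.700e+01  1.153e+02  2.000e-02  4.770e+01  8.062e+01] 26.1270611063856
```

step_arm(
  delta_pos=[
    [0, 0, 0.02],
    [0, 0, 0.04],
    [0, 0, 0.04],
    [0, 0, 0.04],
  ],
  angular=[
    [0, 0, 0],
    [0, 0, 0],
    [0, 0, 0],
    [0, 0, 0],
  ],
  hand=[20, 20, 20, 20],
)

```text
clock: 19.38
eef_pos: [527.2, -242.2, 139.7]
ee_rot: [-180.0, 0.0, -17.3]
force: [0.3, 2.6, 4.2]
width: 26.1
```

```bash
python3 st.py; python3 - <<'E'
from h import *
a=np.mean([get_image("wrist").astype(float) for _ in range(3)],0)[100:340,200:440]
cv2.imwrite("pics/w4.png",np.clip(cv2.resize(a,(600,600))*1.6,0,255)[:,:,::-1])
E
```

```text
19.3833 [ 527.22 -242.25  139.73] [-179.99    0.    -17.33] [0.33 2.62 4.23] [0.67 0.26 0.  ] [-2.699e+01  1.693e+01  1.153e+02  2.000e-02  4.778e+01  8.033e+01] 26.143550256779776[ WARN:0@3.053] global loadsave.cpp:1063 imwrite_ Unsupported depth image for selected encoder is fallbacked to CV_8U.
```

View pics/w4.png

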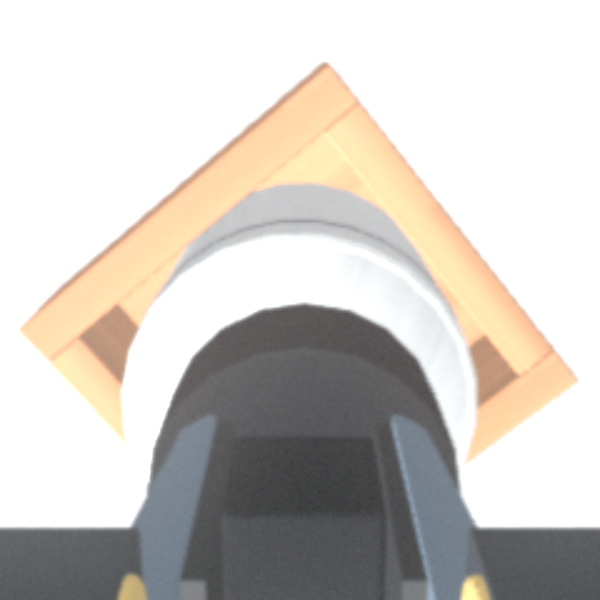

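The grip is still square in the jaws and the cap sits straight, but height and moment don't quite agree, so the cap may have slid in the pads. I'll release and touch the skirt again for a direct height.

step_arm(
  delta_pos=[
    [0, 0, 0],
    [0, 0, 0],
    [0, 0, 0],
    [0, 0, 0],
    [0, 0, 0],
    [0, 0, 0],
  ],
  angular=[
    [0, 0, 0],
    [0, 0, 0],
    [0, 0, 0],
    [0, 0, 0],
    [0, 0, 0],
    [0, 0, 0],
  ],
  hand=[46, 46, 46, 46, 46, 46],
)

```text
clock: 20.03
eef_pos: [527.2, -242.4, 139.7]
ee_rot: [180.0, -0.0, -17.4]
force: [-0.0, 0.6, -1.2]
width: 46.0
```

step_arm(
  delta_pos=[
    [0, 0, -0.02],
    [0, 0, -0.04],
    [0, 0, -0.04],
    [0, 0, -0.04],
  ],
  angular=[
    [0, 0, 0],
    [0, 0, 0],
    [0, 0, 0],
    [0, 0, 0],
  ],
  hand=[46, 46, 46, 46],
)

```text
clock: 20.37
eef_pos: [527.3, -242.4, 138.9]
ee_rot: [180.0, -0.0, -17.4]
force: [-1.8, 0.3, 3.1]
width: 46.2
```

Free height h≈31.1, only just on the seal, so it needs roughly 30° more. I'll regrip and continue, with no push.

step_arm(
  delta_pos=[
    [0, 0, 0.08],
    [0, 0, 0.08],
    [0, 0, 0.08],
    [0, 0, 0.08],
    [0, 0, 0.08],
    [0, 0, 0.08],
    [0, 0, 0.08],
    [0, 0, 0.08],
  ],
  angular=[
    [0, 0, 0],
    [0, 0, 0],
    [0, 0, 0],
    [0, 0, 0],
    [0, 0, 0],
    [0, 0, 0],
    [0, 0, 0],
    [0, 0, 0],
  ],
  hand=[40, 24, 20, 20, 20, 20, 20, 20],
  squeeze=60,
)

```text
clock: 21.03
eef_pos: [527.2, -242.3, 140.8]
ee_rot: [-180.0, 0.0, -17.4]
force: [-1.3, 2.0, 1.5]
width: 25.8
```

step_arm(
  delta_pos=[
    [0, 0, 0],
    [0, 0, 0],
    [0, 0, -0.01],
    [0, 0, -0.02],
    [0, 0, -0.03],
    [0, 0, -0.03],
  ],
  angular=[
    [0, 0, 0],
    [0, 0, 0],
    [0, 0, -5],
    [0, 0, -10],
    [0, 0, -15],
    [0, 0, -15],
  ],
  hand=[20, 20, 20, 20, 20, 20],
)

```text
clock: 21.53
eef_pos: [527.0, -242.1, 139.7]
ee_rot: [-180.0, 0.0, -32.6]
force: [0.4, 3.6, -0.6]
width: 25.5
```

```bash
python3 st.py
```

```text
21.5333 [ 527.01 -242.11  139.73] [-1.7999e+02  3.0000e-02 -3.2610e+01] [ 0.45  3.59 -0.64] [ 0.66  0.19 -0.13] [-2.6980e+01  1.6920e+01  1.1531e+02  2.0000e-02  4.7800e+01  9.5610e+01] 25.536029866058275
```

step_arm(
  delta_pos=[
    [0, 0, -0.015],
    [0, 0, -0.03],
    [0, 0, -0.045],
    [0, 0, -0.045],
  ],
  angular=[
    [0, 0, -5],
    [0, 0, -10],
    [0, 0, -15],
    [0, 0, -15],
  ],
  hand=[20, 20, 20, 20],
)

```text
clock: 21.87
eef_pos: [527.1, -242.1, 138.7]
ee_rot: [-180.0, 0.0, -47.4]
force: [0.6, 5.2, -0.0]
width: 25.8
```

```bash
python3 st.py
```

```text
21.8667 [ 527.1  -242.12  138.67] [-1.7999e+02  3.0000e-02 -4.7450e+01] [ 0.65  5.16 -0.03] [ 0.91  0.16 -0.24] [-2.6980e+01  1.7020e+01  1.1532e+02  3.0000e-02  4.7680e+01  1.1045e+02] 25.841631674037803
```

step_arm(
  delta_pos=[
    [0, -0.02, -0.01],
    [0, -0.02, -0.02],
    [0, -0.02, -0.024],
    [0, -0.02, -0.024],
  ],
  angular=[
    [0, 0, -4],
    [0, 0, -8],
    [0, 0, -8],
    [0, 0, -8],
  ],
  hand=[20, 20, 20, 20],
)

```text
clock: 22.2
eef_pos: [527.0, -242.2, 138.2]
ee_rot: [-180.0, 0.1, -55.1]
force: [-0.8, 8.6, 2.9]
width: 25.8
```

```bash
python3 st.py
```

```text
22.2 [ 527.01 -242.2   138.18] [-1.7998e+02  8.0000e-02 -5.5110e+01] [-0.76  8.65  2.92] [ 1.73  0.33 -0.1 ] [-2.7010e+01  1.7070e+01  1.1532e+02  7.0000e-02  4.7680e+01  1.1805e+02] 25.766473533065266
```

h≈28.6. I'll relieve the side force, release, and check by touch.

step_arm(
  delta_pos=[
    [0, 0.03, 0],
    [0, 0.03, 0.02],
    [0, 0.03, 0.02],
    [0, 0.03, 0.02],
    [0, 0.03, 0.02],
    [0, 0.03, 0.02],
    [0, 0.03, 0.02],
    [0, 0.03, 0.02],
  ],
  angular=[
    [0, 0, 0],
    [0, 0, 0],
    [0, 0, 0],
    [0, 0, 0],
    [0, 0, 0],
    [0, 0, 0],
    [0, 0, 0],
    [0, 0, 0],
  ],
  hand=[20, 20, 20, 46, 46, 46, 46, 46],
)

```text
clock: 22.87
eef_pos: [527.4, -242.3, 139.0]
ee_rot: [-180.0, -0.0, -55.4]
force: [0.1, -1.0, 0.1]
width: 45.9
```

step_arm(
  delta_pos=[
    [0, 0, -0.03],
    [0, 0, -0.05],
    [0, 0, -0.05],
    [0, 0, -0.05],
  ],
  angular=[
    [0, 0, 0],
    [0, 0, 0],
    [0, 0, 0],
    [0, 0, 0],
  ],
  hand=[46, 46, 46, 46],
)

```text
clock: 23.2
eef_pos: [527.2, -242.1, 137.5]
ee_rot: [180.0, 0.0, -55.4]
force: [0.0, -0.0, 0.7]
width: 46.1
```

```bash
python3 st.py
```

```text
23.2 [ 527.17 -242.12  137.46] [180.     0.   -55.36] [ 0.05 -0.02  0.72] [-0.02  0.11 -0.02] [-26.97  17.12 115.35  -0.    47.54 118.39] 46.084968762533926
```

step_arm(
  delta_pos=[
    [0, 0, -0.01],
    [0, 0, -0.02],
    [0, 0, -0.02],
    [0, 0, -0.02],
  ],
  angular=[
    [0, 0, 0],
    [0, 0, 0],
    [0, 0, 0],
    [0, 0, 0],
  ],
  hand=[46, 46, 46, 46],
)

```text
clock: 23.53
eef_pos: [527.2, -242.1, 137.0]
ee_rot: [180.0, 0.0, -55.4]
force: [-0.3, 0.0, -0.0]
width: 46.0
```

step_arm(
  delta_pos=[
    [0, 0, -0.01],
    [0, 0, -0.02],
    [0, 0, -0.02],
    [0, 0, -0.02],
  ],
  angular=[
    [0, 0, 0],
    [0, 0, 0],
    [0, 0, 0],
    [0, 0, 0],
  ],
  hand=[46, 46, 46, 46],
)

```text
clock: 23.87
eef_pos: [527.2, -242.1, 136.5]
ee_rot: [180.0, 0.0, -55.4]
force: [0.5, 0.0, -0.3]
width: 45.9
```

step_arm(
  delta_pos=[
    [0, 0, -0.01],
    [0, 0, -0.02],
    [0, 0, -0.02],
    [0, 0, -0.02],
  ],
  angular=[
    [0, 0, 0],
    [0, 0, 0],
    [0, 0, 0],
    [0, 0, 0],
  ],
  hand=[46, 46, 46, 46],
)

```text
clock: 24.2
eef_pos: [527.3, -242.2, 136.3]
ee_rot: [180.0, -0.0, -55.4]
force: [-2.0, 0.5, 5.9]
width: 46.0
```

```bash
python3 st.py
```

```text
24.2 [ 527.25 -242.16  136.34] [180.    -0.   -55.36] [-2.04  0.49  5.9 ] [ 0.2   0.65 -0.01] [-26.97  17.22 115.36  -0.    47.42 118.39] 46.00340038564704
```

Contact at 136.4, so h≈28.4 mm free-standing, right at the 28.5 target. I'll retreat straight up.

step_arm(
  delta_pos=[
    [0, 0, 0.1],
    [0, 0, 0.3],
    [0, 0, 0.8],
    [0, 0, 1.6],
    [0, 0, 2.6],
    [0, 0, 3.6],
    [0, 0, 4.6],
    [0, 0, 5.2],
  ],
  angular=[
    [0, 0, 0],
    [0, 0, 0],
    [0, 0, 0],
    [0, 0, 0],
    [0, 0, 0],
    [0, 0, 0],
    [0, 0, 0],
    [0, 0, 0],
  ],
  hand=[50, 60, 60, 60, 60, 60, 60, 60],
)

```text
clock: 24.87
eef_pos: [528.0, -242.5, 270.0]
ee_rot: [-179.9, -0.2, -55.4]
force: [-0.2, -0.3, 0.9]
width: 60.0
```

```bash
python3 st.py; python3 - <<'E'
from h import *
cv2.imwrite("pics/s5.png",cv2.resize(np.hstack([get_image("scene")[200:400,140:340],get_image("wrist")[80:280,220:420]]),(800,400))[:,:,::-1])
E
```

```text
24.8667 [ 527.96 -242.5   269.98] [-1.7991e+02 -1.7000e-01 -5.5360e+01] [-0.18 -0.25  0.91] [0.1  0.19 0.01] [-26.97   7.24 111.4   -0.    61.17 118.39] 60.00214889405631
```

View pics/s5.png

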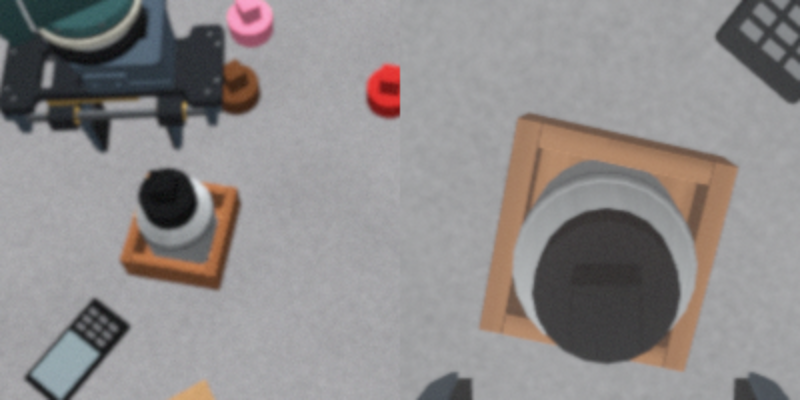

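The cap sits square on the flask in both views: crop (168,197) in the scene view and (607,285) in the wrist view, where its grip is still aligned with the jaws. The gripper is clear of it, and the phone lies undisturbed. Handing in.

```bash
python3 -c "
from workcell import *
print(close_job())"
```

```text
the job is handed in; nothing more can be done
None
```

The black cap is back on the flask, screwed down snug, and the job was handed in at about 25 s of the 70 s allowed.

**Thread start:** I set the cap on the neck and backed it off anticlockwise under about 10 N. It gave a drop of about 2.6 mm, then dropped into the thread start. A second feel backwards found the block at h ≈ 38.5 mm (grip height over the mouth).

**Tightening:** I then screwed it clockwise, letting go once on the way to touch the cap and check its height.

**Last checks:**
- **Height:** with the cap released, the fingertips touched its flat top at h ≈ 28.4 mm. The aim was 28.5, so the seal is squeezed about 3.6 mm and the cap is not on the steel.
- **Pictures:** the cap sits square with the gripper clear above it, and the phone is undisturbed. I never went near the tin or the hammer.
- **Forces:** every reading I took stayed below about 13 N, but I only read them at the end of each move.

**What did not go as expected:**
- **Slip at the block:** on the first backing-off the fingers turned about 14° on the grip, at about 1 N m. I opened, realigned and gripped again.
- **Turn angle:** by the wrist angle it took about 175° from the block to snug, against the 120 to 160° stated. I did not find out why.
- **Moment:** the turning moment never rose clearly at the seal and read slightly negative near the end. I therefore judged snugness by the touched height.

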